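Sweep the kiln stilts off the unloading board into the tray

ROBOT

A 6-joint arm with a two-finger parallel gripper is mounted at the origin on the work surface. World frame = base frame: x ahead of the robot, y to its left, z up, the work surface at z = 0. Lengths are in m, angles in rad, forces in N, time in s.
With the tool pointing down it reaches from about 0.425 to 0.95 m from the base axis. Payload 14.7 kg.
Tool frame: the origin (TCP) lies midway between the tips of the shut fingers; the grasp point (between the pads) lies 19 mm behind it; z points along the fingers, y is the direction in which the jaws open and shut (so a half turn about z gives the same grasp; the last joint's range is limited). The gripper opens to 85 mm and grips with 20 to 120 N. Pads are 22 mm wide; open, the fingers measure 114 mm over their backs; the gripper's body (76 mm by 85 mm) begins 54 mm behind the grasp point. The pads swing forward as they close: fully open they stand 13 mm farther back than shut.
Start: joints at [1.207, 0.48, 1.596, -0, 1.065, -0.047], TCP at [0.202, 0.618, 0.201] pointing down, gripper open.
Joint ranges: [-2.75, 2.75], [-0.82, 2.05], [0.23, 2.67], [-1.56, 4.7], [0.09, 2.69], [-2.92, 2.92]. Speed limits (rad/s): [1.89, 1.89, 2.39, 3.01, 3.01, 3.01].

INTERFACE

Orientations are given as a unit quaternion [x, y, z, w].
In Python, from rig import robot gives the robot as it stands.
- The arm moves only by the tool carry_out, never from a script. Its argument "rows" is text: rows parted by semicolons, each of 4 numbers parted by spaces: the shift along the tool's x, y, z in cm, then the turn about the tool's z in rad. In form: tx ty tz spin; .... A call has 1 to 8 rows; each row is the pose to reach, as a shift and turn from the pose measured when the call began, along the tool's axes at that moment; what a row does not reach only later rows make up. A row lasts 1/8 s, in which the tool goes at most 62.5 mm and 10.7 degrees, less where a joint would pass 70% of its speed; a pose out of reach is approached as far as the arm can. A call with a gripper value outside its range is refused whole. "hand" is the gripper command: -1 is shut, 1 is fully open, values between are in proportion, set as the call begins (left out, the last holds). The fingers move at their own pace and stop on an object; "squeeze" is the grip in N (left out, the last holds). Time passes only in rows, so rows that repeat a pose let the fingers close. It gives the time, the measured TCP pose, the force and the opening at its end, in the units of the state.
- robot.observe(): the state, without advancing time (a new reading comes with each control period).
- robot.read_camera(name): name is "side" or "top"; returns a dict with "frame" (420x560x3 uint8, red, green, blue), "z_map" (420x560 float32, m along the optical axis (not along the pixel's ray), 0 where there is no reading), "intrinsics" (3x3 intrinsics, pixels), "dist_coeffs" ([k1, k2, p1, p2, k3] as OpenCV has them; the pictures are not rectified), "T" (4x4, takes a point from camera to world coordinates). Camera axes: x right, y up, looking along -z (the intrinsics and any distortion apply to the point x, -y, -z); pixel columns grow to the right and rows downward; lengths in m; the calibration is good to about 2 mm. A picture is of the moment at which its call begins.
- robot.hand_in(): hands the job in, once; it reports no verdict.
The state is a dict: "time": time; "joint_positions": joint angles; "qd": joint speeds; "tau": joint torques, N m; "eef_pos": TCP position; "eef_rot": TCP orientation; "ft_force": force on the tool from outside, world axes, zero at the start; "ft_torque": the same for the moment, N m; "finger_gap": finger opening in m.
Only numpy, scipy, OpenCV 4.12 (cv2) and the standard library are available. Lean on these libraries where they do the work, as an engineer would, in place of code of your own. Each camera call takes 0.05 s, during which the arm holds its last target.

TASK

Clear the unloading board of its three star-shaped kiln stilts: use the fingertips to sweep each one along the board and over the open edge, so that it drops into the metal tray below. Only push them, never pick them up or carry them. Leave the cup and the round post standing where they are on the board, and leave the things on the table around it alone.

Things in the scene. Friction and masses are not known exactly. Their poses are not given: they have to be found in the camera images.
- board: fixed wooden unloading board, 200 mm deep (its x), 440 mm wide (its y), flat top 50 mm above the origin, which lies on the table under its centre; z up, +x away from the robot, within 0.2 rad. Kerbs 10 mm wide stand 12 mm above the top along the back (-x) and both side edges; the edge at x = +100 mm is open. Stilts, cup and post start in one row along y, in any order, about 82 mm apart
- tray: the tray: fixed, open-topped sheet-metal tray lying along the board's whole open edge with 2 mm gap, 120 mm (its x) by 440 mm (its y), 38 mm high, 3 mm walls and floor; its rim is 12 mm below the board's top. Origin: centre of its underside, on the table; axes parallel to the board's
- stilt1: a first kiln stilt: a loose star of unglazed white ceramic with three flat arms 120 degrees apart, each reaching 26 mm from the centre, 12 mm wide and 14 mm high, with a small 5 mm point on top of each arm (19 mm high overall); about 30 g. Starts flat on the board at any angle. Origin: centre of its underside, z up through the points, x along one arm
- stilt2: a second kiln stilt: a loose star of unglazed white ceramic with three flat arms 120 degrees apart, each reaching 26 mm from the centre, 12 mm wide and 14 mm high, with a small 5 mm point on top of each arm (19 mm high overall); about 30 g. Starts flat on the board at any angle. Origin: centre of its underside, z up through the points, x along one arm
- stilt3: a third kiln stilt: a loose star of unglazed white ceramic with three flat arms 120 degrees apart, each reaching 26 mm from the centre, 12 mm wide and 14 mm high, with a small 5 mm point on top of each arm (19 mm high overall); about 30 g. Starts flat on the board at any angle. Origin: centre of its underside, z up through the points, x along one arm
- cup: small handleless white ceramic cup standing on the board among the stilts, 48 mm across the rim, 50 mm high, loose; stays where it is. Origin: centre of its underside
- post: kiln post: solid white ceramic cylinder standing on the board among the stilts, 36 mm across, 55 mm high, loose; stays where it is. Origin: centre of its underside
- jar: glass glaze jar with a lid, on the table right of the board, 70 mm across, 85 mm high, to be left alone. Origin: centre of its underside
- bowl: terracotta bowl on the table right of the board, 120 mm across, 55 mm high, to be left alone. Origin: centre of its underside
- brush: 140 mm brush lying on the table left of the board, to be left alone. Origin: underside, near its middle
- mug: blue mug on the table left of the board, 76 mm across, 85 mm high, to be left alone. Origin: centre of its underside

How it is judged:
By the outcome, as a careful person would: the job done as asked, in the order asked, and still so for the second after the job is handed in, with the robot touching nothing.
It also fails if it takes over 64 s, if anything falls off the work surface, if the arm or the gripper's body presses on something with over 40 N, if the wrist force passes 120 N, or if a joint passes its speed limit or range.

## Working session

There is one attempt and no reset: what is moved stays moved. The work goes in short steps, Python scripts to look and compute and a tool call to move; the robot and the scene stay as the last step left them, time stands still between calls to the robot, and variables do not carry over. Pictures are saved under pics/ and viewed, and the job is handed in when it is done.

Besides the shell and the picture viewer there is one more tool, called after ">>>" as name(argument=value, ...) on one line, values as JSON. carry_out: Moves the arm, as the interface text tells. Its arguments: {"type":"object","properties":{"rows":{"type":"string"},"hand":{"type":"number"},"squeeze":{"type":"number"}},"required":["rows"]}

```bash
mkdir -p pics; ls
python3 - <<'E'
from rig import robot
import cv2,numpy as np
s=robot.observe();print({k:np.round(v,3).tolist() for k,v in s.items()})
for n in("top","side"):
    c=robot.read_camera(n);np.savez(f"pics/{n}0.npz",**c)
    cv2.imwrite(f"pics/{n}0.png",c["frame"][:,:,::-1]);print(n,c["intrinsics"].round(1).tolist(),np.round(c["dist_coeffs"],4),np.round(c["T"],3).tolist(),c["z_map"].min(),c["z_map"].max())
E
```

```text
pics
{'time': 0.0, 'joint_positions': [1.207, 0.481, 1.597, -0.0, 1.065, -0.047], 'qd': [-0.0, 0.001, 0.002, 0.0, 0.002, -0.001], 'tau': [0.0, -95.065, -43.017, -0.0, 0.012, -0.0], 'eef_pos': [0.202, 0.617, 0.2], 'eef_rot': [0.158, 0.987, -0.001, -0.0], 'ft_force': [0.025, 0.152, -0.699], 'ft_torque': [0.002, 0.015, 0.002], 'finger_gap': 0.085}
top [[385.8, 0.0, 279.7], [0.0, 385.8, 215.9], [0.0, 0.0, 1.0]] [-0.1059  0.      0.      0.      0.    ] [[-0.02, 0.995, -0.098, 0.487], [-1.0, -0.022, -0.019, -0.028], [-0.021, 0.097, 0.995, 1.061], [0.0, 0.0, 0.0, 1.0]] 0.0 1.9872482
side [[385.9, 0.0, 280.3], [0.0, 385.9, 208.5], [0.0, 0.0, 1.0]] [-0.0254  0.      0.      0.      0.    ] [[0.744, 0.512, -0.43, 0.168], [-0.668, 0.552, -0.499, -0.502], [-0.018, 0.659, 0.752, 0.8], [0.0, 0.0, 0.0, 1.0]] 0.0 3.223117
```

View pics/top0.png

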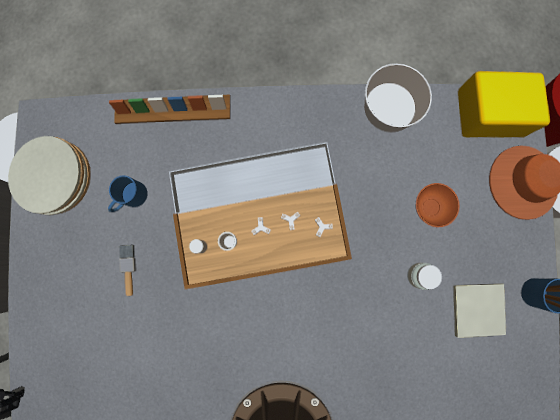

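View pics/side0.png

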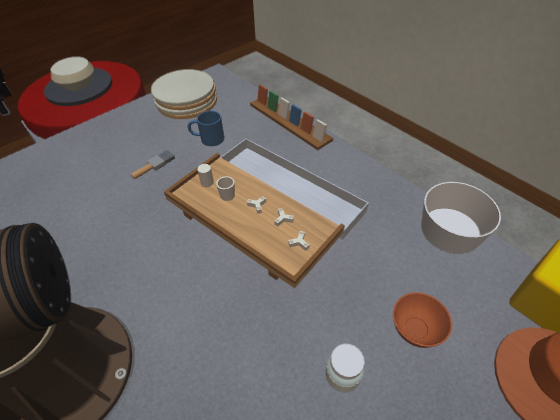

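The top view shows, left to right, the post (197,246), the cup (227,241) and three stilts near (261,227), (290,219) and (323,228). The tray lies above the board in the picture, on its +x side.

```bash
cat > h.py <<'E'
import numpy as np,cv2
def ray(c,uv,z):
    uv=np.asarray(uv,float).reshape(-1,1,2)
    p=cv2.undistortPoints(uv,c["intrinsics"],c["dist_coeffs"])[:,0]
    d=np.c_[p[:,0],-p[:,1],-np.ones(len(p))]@c["T"][:3,:3].T
    o=c["T"][:3,3]; t=(z-o[2])/d[:,2]
    return o+d*t[:,None]
def proj(c,P):
    P=np.atleast_2d(P); T=np.linalg.inv(c["T"]); q=P@T[:3,:3].T+T[:3,3]
    q=q*[1,-1,-1]
    return cv2.projectPoints(q,np.zeros(3),np.zeros(3),c["intrinsics"],np.asarray(c["dist_coeffs"],float))[0][:,0]
def world(c):
    h,w=c["z_map"].shape
    u,v=np.meshgrid(np.arange(w),np.arange(h))
    uv=np.stack([u,v],-1).reshape(-1,1,2).astype(float)
    p=cv2.undistortPoints(uv,c["intrinsics"],c["dist_coeffs"])[:,0]
    z=c["z_map"].reshape(-1,1)
    q=np.c_[p[:,0],-p[:,1],-np.ones(len(p))]*z
    return (q@c["T"][:3,:3].T+c["T"][:3,3]).reshape(h,w,3)
def white(c,zt=0.05):
    f=c["frame"]; hsv=cv2.cvtColor(f,cv2.COLOR_RGB2HSV)
    return ((hsv[...,1]<70)&(hsv[...,2]>140)).astype(np.uint8)
E
python3 - <<'E'
from h import *
for n in("top","side"):
    c=dict(np.load(f"pics/{n}0.npz"));W=world(c)
    hsv=cv2.cvtColor(c["frame"],cv2.COLOR_RGB2HSV)
    # wood
    wood=((hsv[...,0]<20)&(hsv[...,1]>70)&(W[...,0]>.3)&(W[...,0]<.8)&(abs(W[...,1])<.35)&(W[...,2]>.02)).astype(np.uint8)
    k,l,st,ce=cv2.connectedComponentsWithStats(wood);i=1+st[1:,4].argmax()
    m=(l==i).astype(np.uint8); cs,_=cv2.findContours(m,0,2)
    cc=max(cs,key=cv2.contourArea); hull=cv2.convexHull(cc)
    fill=cv2.drawContours(np.zeros_like(m),[hull],-1,1,-1)
    ap=cv2.approxPolyDP(hull,6,True)[:,0];print(n,"quad",ap.tolist())
    print(ray(c,ap,.055).round(4).tolist())
    zz=W[m>0][:,2];print("z board",np.median(zz))
    fi=cv2.erode(fill,np.ones((5,5)))
    wm=(white(c)&fi)
    k,l,st,ce=cv2.connectedComponentsWithStats(wm)
    for j in range(1,k):
        if st[j,4]>15:
            Z=W[l==j][:,2]
            print(ce[j].round(1),st[j].tolist(),"z",np.percentile(Z,[10,50,90]).round(3),"pos@.064",ray(c,ce[j],.064).round(4).tolist())
    x0,y0,w,h=cv2.boundingRect(hull);x0-=5;y0-=45
    crop=c["frame"][y0:y0+h+50,x0:x0+w+10,::-1]
    cv2.imwrite(f"pics/{n}crop0.png",cv2.resize(crop,None,fx=3.8,fy=3.8,interpolation=cv2.INTER_CUBIC))
    print("crop",x0,y0,crop.shape)
E
```

```text
top quad [[336, 184], [351, 258], [184, 287], [173, 214]]
[[0.6679, -0.1588, 0.055], [0.4726, -0.1913, 0.055], [0.4051, 0.2456, 0.055], [0.5977, 0.2755, 0.055]]
z board 0.05032098762671311
[290.5 219.2] [281, 212, 19, 18, 151] z [0.052 0.064 0.067] pos@.064 [[0.5765, -0.0363, 0.064]]
[260.4 227.1] [251, 217, 20, 18, 152] z [0.055 0.064 0.067] pos@.064 [[0.5575, 0.0421, 0.064]]
[321.9 226.3] [315, 217, 18, 20, 157] z [0.053 0.064 0.068] pos@.064 [[0.556, -0.1174, 0.064]]
[227.5 241. ] [218, 232, 19, 19, 213] z [0.053 0.058 0.101] pos@.064 [[0.5231, 0.1282, 0.064]]
[195.6 245.9] [189, 239, 14, 15, 166] z [0.102 0.105 0.107] pos@.064 [[0.5117, 0.2121, 0.064]]
crop 168 139 (155, 189, 3)
side quad [[164, 191], [217, 153], [343, 231], [293, 287]]
[[0.4053, 0.2532, 0.055], [0.6021, 0.2821, 0.055], [0.6571, -0.1653, 0.055], [0.4621, -0.1953, 0.055]]
z board 0.05189652980982473
[204.6 168.5] [198, 164, 13, 9, 75] z [0.105 0.107 0.108] pos@.064 [[0.5324, 0.2427, 0.064]]
[224.7 181.8] [216, 176, 19, 13, 70] z [0.098 0.102 0.103] pos@.064 [[0.5422, 0.1607, 0.064]]
[256.8 202.2] [247, 196, 19, 14, 109] z [0.064 0.066 0.068] pos@.064 [[0.5584, 0.044, 0.064]]
[282.6 215.5] [274, 208, 20, 15, 120] z [0.064 0.065 0.068] pos@.064 [[0.5772, -0.0343, 0.064]]
[299.2 239.5] [288, 231, 22, 17, 144] z [0.063 0.066 0.068] pos@.064 [[0.5562, -0.1162, 0.064]]
crop 159 108 (185, 190, 3)
```

>>> carry_out(rows="-46.9 -45.9 0 -0.478;-46.9 -45.9 0 -0.478;-46.9 -45.9 0 -0.478;-46.9 -45.9 0 -0.478;-46.9 -45.9 0 -0.478;-46.9 -45.9 0 -0.478;-46.9 -45.9 0 -0.478;-46.9 -45.9 0 -0.478", hand=-0.48)

```text
time: 1.1
eef_pos: [0.4323, 0.1745, 0.2008]
eef_rot: [-0.081, 0.997, -0.0, -0.0]
ft_force: [1.7, -0.3, -0.2]
finger_gap: 0.0222
```

>>> carry_out(rows="-4.9 -15.0 0 0;-4.9 -15.0 0 0;-4.9 -15.0 0 0;-4.9 -15 4 0;-4.9 -15 9 0;-4.9 -15 9 0;-4.9 -15 9 0")

```text
time: 1.98
eef_pos: [0.5053, 0.0343, 0.1121]
eef_rot: [-0.081, 0.997, -0.0, 0.0]
ft_force: [-0.3, -0.3, -0.4]
finger_gap: 0.0223
```

```bash
cat > look.py <<'E'
import sys
from h import *
from rig import robot
t=sys.argv[1]
s=robot.observe();print(round(s["time"],2),s["eef_pos"].__class__,np.round(s["eef_pos"],4),np.round(s["ft_force"],1))
ims=[]
for n,(a,b,w,h) in(("top",(160,135,200,160)),("side",(150,110,230,184))):
    c=robot.read_camera(n);np.savez(f"pics/{n}{t}.npz",**c)
    im=c["frame"][b:b+h,a:a+w,::-1];ims.append(cv2.resize(im,(500,400),interpolation=cv2.INTER_CUBIC)[:,:400] if 0 else cv2.resize(im,(400,320),interpolation=cv2.INTER_CUBIC))
cv2.imwrite(f"pics/look{t}.png",np.hstack(ims))
E
python3 look.py 1
```

```text
1.98 <class 'numpy.ndarray'> [0.5053 0.0343 0.1121] [-0.3 -0.3 -0.4]
```

View pics/look1.png

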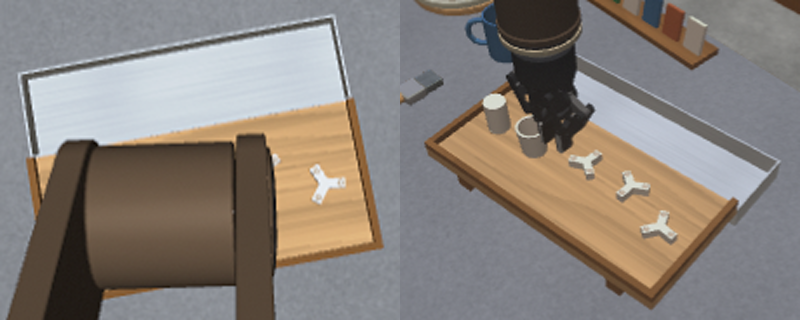

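In the side half the fingers hang just behind the first stilt at (585,163). The cup at (530,135) and the post at (495,112) are clear. I'll descend behind the stilt.

>>> carry_out(rows="0 0 2 0;0 0 4 0;0 0 5.2 0;0 0 5.7 0;0 0 5.7 0")

```text
time: 2.7
eef_pos: [0.5063, 0.0344, 0.056]
eef_rot: [-0.081, 0.997, -0.001, 0.001]
ft_force: [0.0, -0.5, 0.1]
finger_gap: 0.0222
```

```bash
python3 look.py 2
```

```text
2.7 <class 'numpy.ndarray'> [0.5063 0.0344 0.056 ] [ 0.  -0.5  0.1]
```

View pics/look2.png

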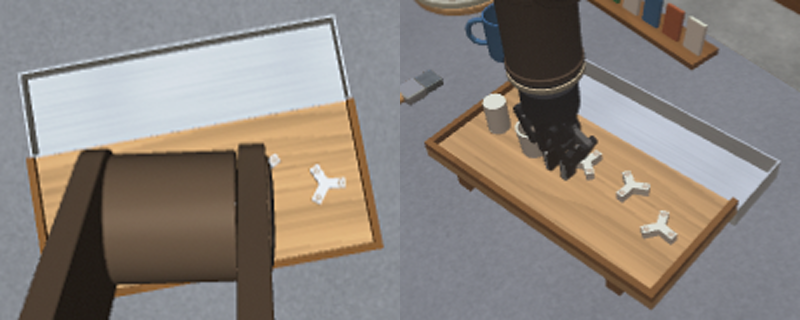

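The fingers are down behind the first stilt, which shows at (590,163), and nothing else is touched. I'll push it at about 12 cm/s.

>>> carry_out(rows="-1 0 0.1 0;-2.3 0 0.1 0;-3.6 0 0.1 0;-4.9 0 0.1 0;-6.2 0 0.1 0;-7.5 0 0.1 0;-8.8 0 0.1 0;-8.8 0 0.1 0")

```text
time: 3.8
eef_pos: [0.5944, 0.0486, 0.0555]
eef_rot: [-0.081, 0.997, -0.001, 0.002]
ft_force: [0.6, 0.0, -1.0]
finger_gap: 0.0221
```

```bash
python3 look.py 3
```

```text
3.8 <class 'numpy.ndarray'> [0.5944 0.0486 0.0555] [ 0.6  0.  -1. ]
```

View pics/look3.png

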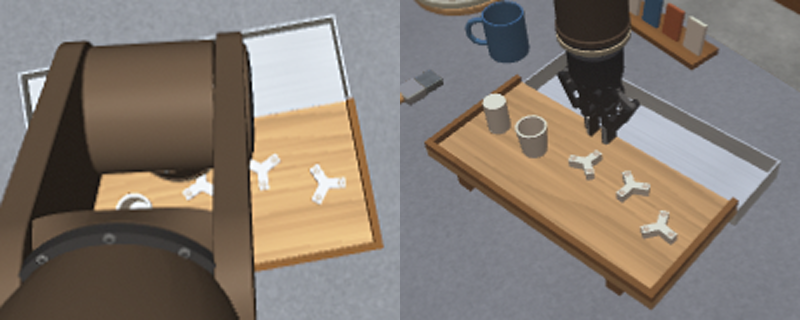

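Run:
```python
from h import *
for t,p in((1,[.5053,.0343,.1121]),(2,[.5063,.0344,.056]),(3,[.5944,.0486,.0555])):
    c=dict(np.load(f"pics/side{t}.npz"));q=proj(c,p)[0];print(t,q,((q-[150,110])*400/230+[400,0]))
    W=world(c)
    # finger depth points: dark, near the tool
    f=c["frame"].max(-1)
    m=(f<70)&(np.hypot(W[...,0]-p[0],W[...,1]-p[1])<.08)&(W[...,2]>.03)
    Z=W[m];i=np.argsort(Z[:,2])[:400:40];print(Z[i].round(3).tolist())
    for s in ([.558,.043,.064],):
        print("stilt px",(proj(c,s)[0]-[150,110])*400/230+[400,0])
    im=c["frame"][120:250,170:370,::-1].copy()
    im=cv2.resize(im,None,fx=4,fy=4,interpolation=cv2.INTER_CUBIC)
    u=((q-[170,120])*4).astype(int);cv2.circle(im,tuple(int(x) for x in u),4,(0,0,255),-1)
    cv2.imwrite(f"pics/sz{t}.png",im)
```

```text
1 [241.10343182 202.16677587] [558.440751 160.290045]
[[0.508, 0.048, 0.146], [0.502, 0.009, 0.16], [0.501, 0.014, 0.17], [0.502, 0.014, 0.179], [0.504, 0.047, 0.191], [0.488, 0.07, 0.196], [0.5, -0.003, 0.199], [0.49, 0.067, 0.205], [0.49, 0.069, 0.21], [0.493, 0.043, 0.214]]
stilt px [585.90028428 160.92316623]
2 [243.49457605 216.86128397] [562.59926269 185.84571125]
[[0.516, 0.103, 0.084], [0.501, 0.046, 0.106], [0.499, 0.045, 0.116], [0.502, -0.003, 0.132], [0.503, 0.009, 0.139], [0.501, 0.01, 0.142], [0.493, 0.071, 0.149], [0.49, 0.07, 0.155], [0.515, 0.014, 0.159], [0.496, 0.041, 0.163]]
stilt px [585.90028428 160.92316623]
3 [266.36050504 196.56991834] [602.36609573 150.55637971]
[[0.593, 0.062, 0.09], [0.599, 0.025, 0.106], [0.59, 0.029, 0.117], [0.59, 0.063, 0.131], [0.585, 0.029, 0.137], [0.588, 0.007, 0.141], [0.579, 0.06, 0.146], [0.581, 0.024, 0.153], [0.605, 0.029, 0.158], [0.579, 0.028, 0.162]]
stilt px [585.90028428 160.92316623]
```

View pics/sz2.png

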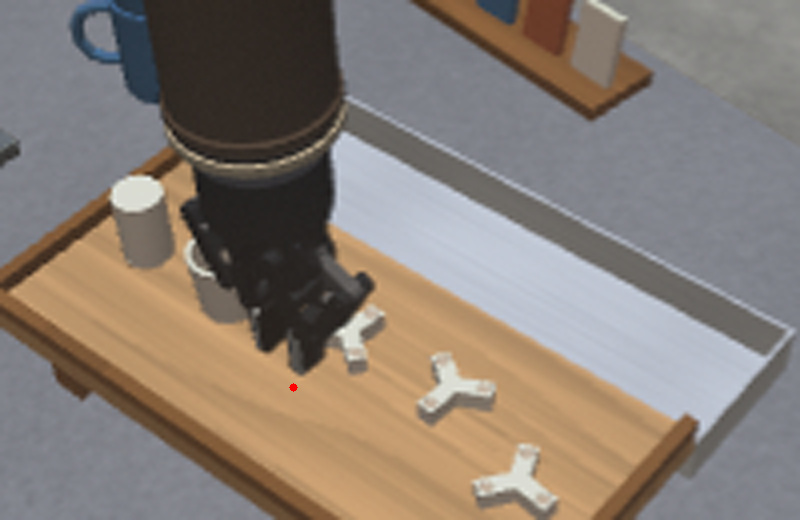

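View pics/sz3.png

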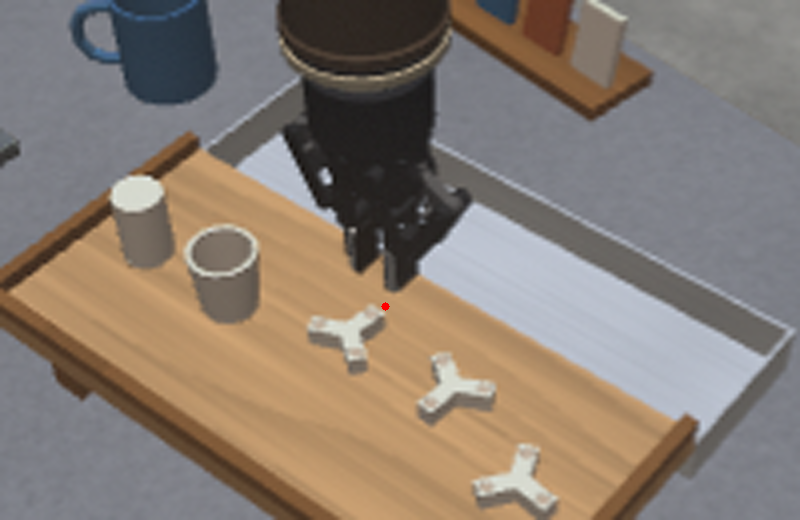

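The fingertips passed over the first stilt, which is still at (350,332) in the zoom. The tips sit well above the nominal TCP (red dot), so I'll lift, go back, shut the fingers and measure the tip height.

>>> carry_out(rows="0 0 -3 0;0 0 -5 0;3 0 -5 0;6 0 -5 0;8.8 0 -5 0;8.8 0 -5 0;8.8 0 -5 0;8.8 0 -5 0", hand=-1)

```text
time: 4.9
eef_pos: [0.5068, 0.0344, 0.1052]
eef_rot: [-0.081, 0.997, -0.001, 0.002]
ft_force: [0.6, 0.9, 1.0]
finger_gap: -0.0001
```

```bash
cat > tip.py <<'E'
import sys
from h import *
from rig import robot
t=sys.argv[1];s=robot.observe();p=s["eef_pos"];print(p,s["finger_gap"],s["ft_force"])
c=robot.read_camera("side");np.savez(f"pics/side{t}.npz",**c);q=proj(c,p)[0]
W=world(c);v=c["frame"].max(-1);m=(v<60)&(np.hypot(W[...,0]-p[0],W[...,1]-p[1])<.035)
ys,xs=np.nonzero(m);o=np.argsort(-ys)[:12];print("tcp px",q);print([(int(xs[i]),int(ys[i]),W[ys[i],xs[i]].round(3).tolist()) for i in o])
im=cv2.resize(c["frame"][120:250,170:370,::-1],None,fx=4,fy=4,interpolation=cv2.INTER_CUBIC)
cv2.circle(im,tuple(int(x) for x in (q-[170,120])*4),4,(0,0,255),-1);cv2.imwrite(f"pics/tip{t}.png",im)
E
python3 tip.py 4
```

```text
[0.50678877 0.03441768 0.10519925] -6.520158476969156e-05 [0.63604211 0.89661904 0.95510452]
tcp px [241.82503379 203.73772958]
[(242, 195, [0.502, 0.021, 0.15]), (241, 195, [0.502, 0.025, 0.147]), (240, 195, [0.501, 0.028, 0.146]), (237, 195, [0.496, 0.033, 0.145]), (243, 194, [0.504, 0.019, 0.154]), (242, 194, [0.502, 0.021, 0.153]), (241, 194, [0.501, 0.023, 0.153]), (240, 194, [0.501, 0.027, 0.149]), (244, 193, [0.51, 0.024, 0.149]), (243, 193, [0.505, 0.021, 0.155]), (242, 193, [0.503, 0.021, 0.156]), (241, 193, [0.502, 0.024, 0.155])]
```

View pics/tip4.png

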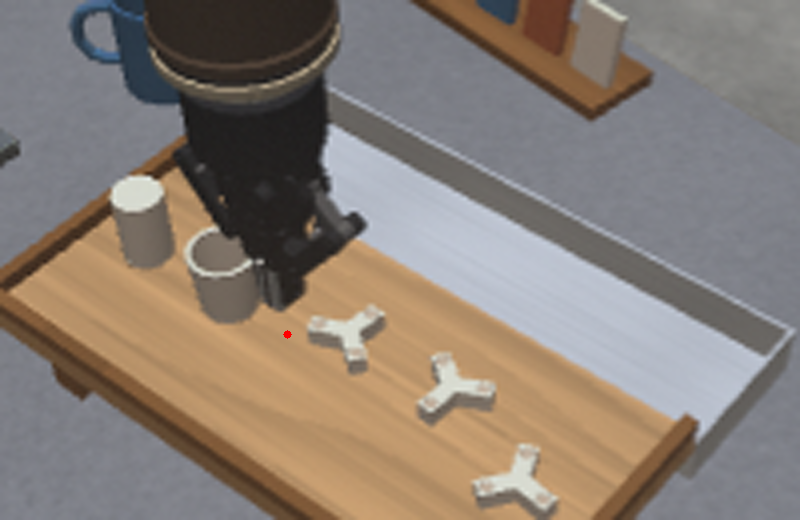

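>>> carry_out(rows="0 0 2 0;0 0 4 0;0 0 4.9 0;0 0 4.9 0;0 0 4.9 0")

```text
time: 5.58
eef_pos: [0.5072, 0.0344, 0.0566]
eef_rot: [-0.081, 0.997, -0.001, 0.002]
ft_force: [0.9, -0.5, 0.3]
finger_gap: 0.0002
```

>>> carry_out(rows="0 0 0.4 0;0 0 0.8 0;0 0 0.8 0")

```text
time: 5.95
eef_pos: [0.5071, 0.0344, 0.0484]
eef_rot: [-0.081, 0.997, -0.001, 0.002]
ft_force: [-0.1, 0.7, -0.5]
finger_gap: -0.0001
```

```bash
python3 tip.py 5
```

```text
[0.50706156 0.03441527 0.04837338] -0.0001230743590872589 [-0.14669946  0.67340931 -0.54887141]
tcp px [243.99658095 218.63075386]
[(244, 211, [0.501, 0.02, 0.095]), (243, 211, [0.502, 0.026, 0.089]), (245, 210, [0.504, 0.02, 0.096]), (244, 210, [0.502, 0.02, 0.098]), (243, 210, [0.502, 0.025, 0.094]), (239, 210, [0.496, 0.034, 0.09]), (246, 209, [0.51, 0.025, 0.091]), (245, 209, [0.506, 0.022, 0.097]), (244, 209, [0.503, 0.022, 0.099]), (243, 209, [0.502, 0.025, 0.097]), (239, 209, [0.496, 0.033, 0.095]), (247, 208, [0.512, 0.023, 0.095])]
```

View pics/tip5.png

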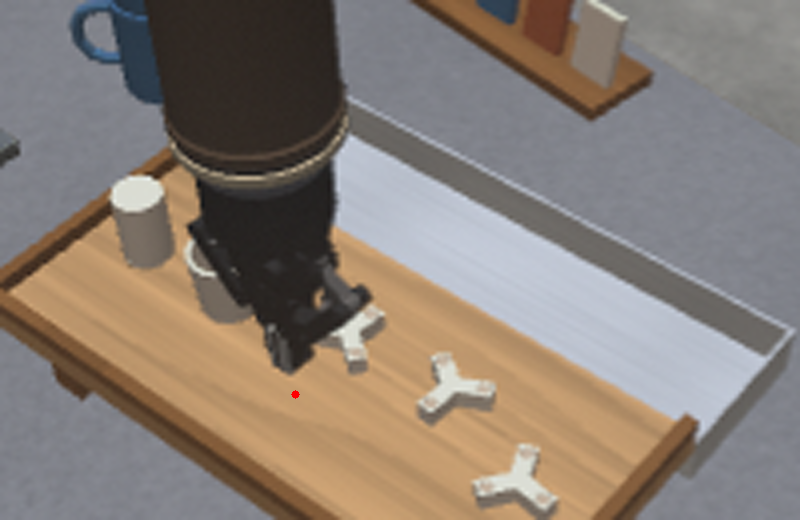

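The tips at (288,370) are still clearly above the board and there is no contact force. I'll lower in small steps.

>>> carry_out(rows="0 0 0.3 0;0 0 0.6 0;0 0 0.6 0")

```text
time: 6.38
eef_pos: [0.507, 0.0344, 0.0422]
eef_rot: [-0.081, 0.997, -0.001, 0.001]
ft_force: [0.9, -0.7, 0.6]
finger_gap: -0.0001
```

>>> carry_out(rows="0 0 0.2 0;0 0 0.3 0;0 0 0.3 0")

```text
time: 6.75
eef_pos: [0.5069, 0.0344, 0.0391]
eef_rot: [-0.081, 0.997, -0.001, 0.001]
ft_force: [-0.3, 0.6, 0.4]
finger_gap: 0.0001
```

```bash
python3 tip.py 6
```

```text
[0.50690943 0.03437974 0.03911057] 0.00011926691937388593 [-0.33834299  0.5680132   0.40708594]
tcp px [244.28120014 220.98382513]
[(243, 214, [0.503, 0.03, 0.074]), (244, 213, [0.503, 0.024, 0.083]), (243, 213, [0.501, 0.025, 0.083]), (245, 212, [0.505, 0.022, 0.087]), (244, 212, [0.502, 0.023, 0.088]), (243, 212, [0.503, 0.028, 0.084]), (244, 211, [0.502, 0.021, 0.093]), (247, 211, [0.512, 0.024, 0.083]), (245, 211, [0.504, 0.021, 0.092]), (246, 211, [0.509, 0.023, 0.087]), (243, 211, [0.502, 0.026, 0.09]), (244, 210, [0.502, 0.022, 0.096])]
```

View pics/tip6.png

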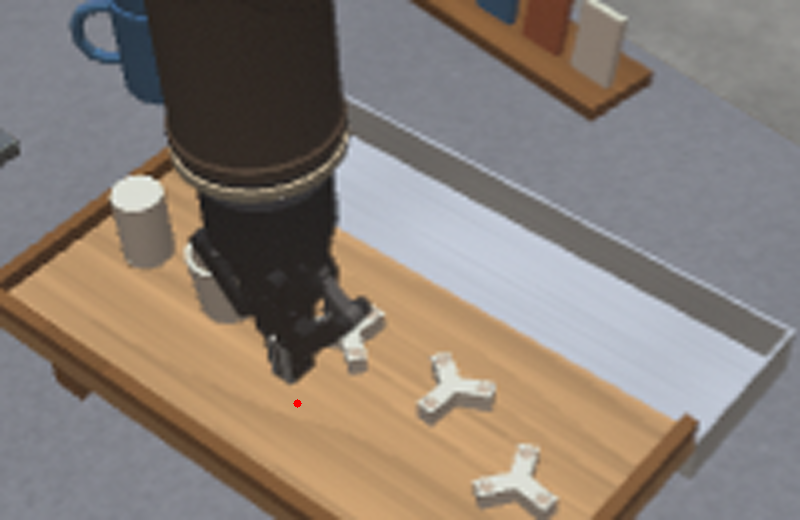

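>>> carry_out(rows="0 0 0.2 0;0 0 0.3 0;0 0 0.3 0")

```text
time: 7.18
eef_pos: [0.5069, 0.0344, 0.0361]
eef_rot: [-0.081, 0.997, -0.001, 0.001]
ft_force: [-0.7, 0.8, 0.3]
finger_gap: -0.0004
```

>>> carry_out(rows="0 0 0.1 0;0 0 0.2 0;0 0 0.2 0")

```text
time: 7.55
eef_pos: [0.5068, 0.0344, 0.034]
eef_rot: [-0.081, 0.997, -0.001, 0.001]
ft_force: [0.3, -0.1, -0.1]
finger_gap: -0.0002
```

>>> carry_out(rows="0 0 0.1 0;0 0 0.2 0;0 0 0.2 0")

```text
time: 7.92
eef_pos: [0.5067, 0.0344, 0.0319]
eef_rot: [-0.081, 0.997, -0.001, 0.001]
ft_force: [0.9, 0.8, 0.1]
finger_gap: -0.0
```

>>> carry_out(rows="0 0 0.1 0;0 0 0.2 0;0 0 0.2 0")

```text
time: 8.3
eef_pos: [0.5067, 0.0344, 0.0298]
eef_rot: [-0.081, 0.997, -0.001, 0.001]
ft_force: [-0.5, -0.2, -0.0]
finger_gap: 0.0
```

```bash
python3 tip.py 7
```

```text
[0.50673912 0.03438174 0.02982261] 4.386567452738679e-05 [-0.51595421 -0.2266648  -0.02327132]
tcp px [244.54820246 223.30576896]
[(244, 216, [0.502, 0.024, 0.072]), (243, 216, [0.502, 0.029, 0.068]), (245, 215, [0.503, 0.021, 0.078]), (244, 215, [0.502, 0.024, 0.076]), (243, 215, [0.501, 0.027, 0.074]), (240, 215, [0.495, 0.031, 0.075]), (245, 214, [0.503, 0.021, 0.081]), (246, 214, [0.508, 0.024, 0.074]), (243, 214, [0.5, 0.025, 0.08]), (244, 214, [0.502, 0.023, 0.08]), (243, 213, [0.502, 0.027, 0.081]), (246, 213, [0.506, 0.021, 0.083])]
```

View pics/tip7.png

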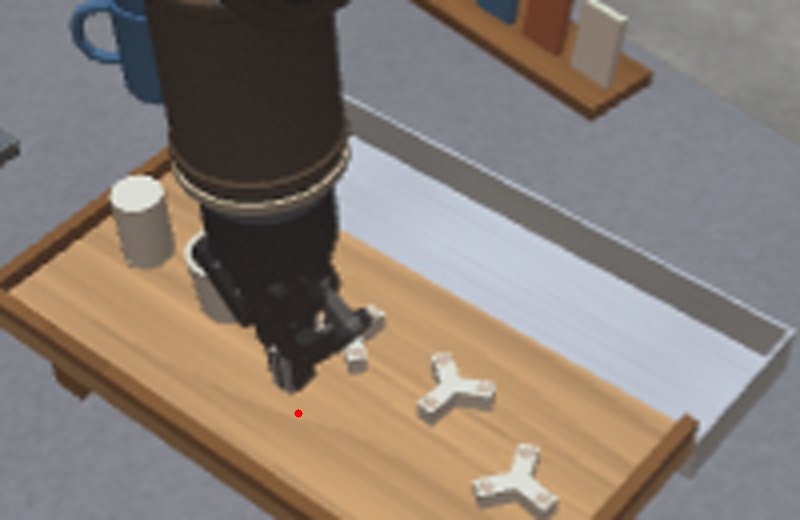

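>>> carry_out(rows="0 0 0.1 0;0 0 0.2 0;0 0 0.2 0")

```text
time: 8.72
eef_pos: [0.5067, 0.0344, 0.0278]
eef_rot: [-0.081, 0.997, -0.001, 0.001]
ft_force: [-1.1, 0.6, -0.1]
finger_gap: 0.0
```

>>> carry_out(rows="0 0 0.1 0;0 0 0.2 0;0 0 0.2 0")

```text
time: 9.1
eef_pos: [0.5066, 0.0344, 0.0257]
eef_rot: [-0.081, 0.997, -0.001, 0.001]
ft_force: [-0.5, -0.4, -0.8]
finger_gap: -0.0002
```

```bash
python3 tip.py 8
python3 - <<'E'
from h import *
c=dict(np.load("pics/side8.npz"))
for z in(.05,.055,.06,.065):
    P=np.array([[.507,.034,z]]);xh=np.array([.987,.159,0]);yh=np.array([-.159,.987,0])
    print(z,[proj(c,P+a*.011*xh+b*.0145*yh)[0].round(1).tolist() for a in(-1,1) for b in(-1,1)])
c=dict(np.load("pics/side8.npz"));im=c["frame"][190:230,225:275,::-1];cv2.imwrite("pics/z8.png",cv2.resize(im,None,fx=14,fy=14,interpolation=cv2.INTER_NEAREST))
E
```

```text
[0.50664284 0.03436238 0.02568895] -0.0002022809878649182 [-0.49465242 -0.40793525 -0.77706315]
tcp px [244.66452575 224.3374611 ]
[(244, 217, [0.5, 0.023, 0.07]), (243, 217, [0.501, 0.028, 0.065]), (245, 216, [0.502, 0.021, 0.075]), (244, 216, [0.502, 0.025, 0.071]), (243, 216, [0.501, 0.028, 0.069]), (240, 216, [0.496, 0.033, 0.069]), (246, 215, [0.508, 0.024, 0.071]), (245, 215, [0.503, 0.021, 0.077]), (244, 215, [0.5, 0.022, 0.079]), (243, 215, [0.5, 0.026, 0.076]), (240, 215, [0.496, 0.032, 0.074]), (247, 214, [0.512, 0.025, 0.071])]
0.05 [[245.3, 223.7], [236.9, 218.2], [251.2, 218.4], [242.7, 213.0]]
0.055 [[245.2, 222.5], [236.7, 217.0], [251.0, 217.1], [242.6, 211.8]]
0.06 [[245.0, 221.2], [236.5, 215.7], [250.9, 215.9], [242.4, 210.5]]
0.065 [[244.8, 219.9], [236.3, 214.4], [250.7, 214.6], [242.2, 209.2]]
```

View pics/z8.png

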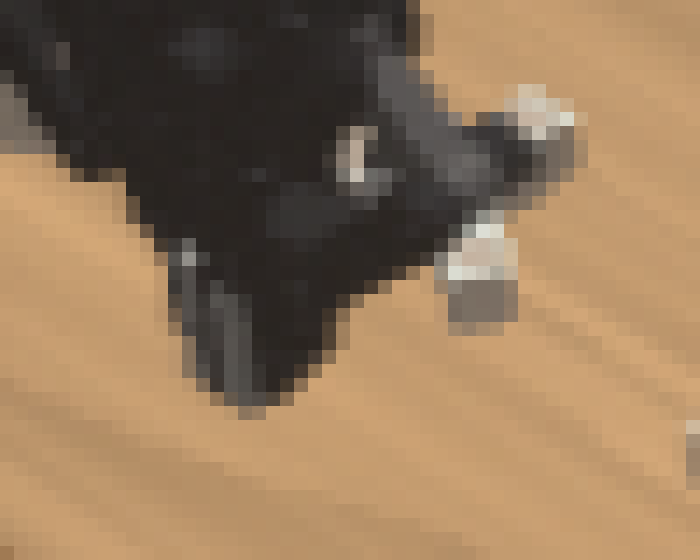

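Run:
```python
from h import *
c=dict(np.load("pics/side8.npz"));W=world(c)
for u,v in[(260,201),(258,202),(262,199),(233,207),(231,202),(228,198),(222,185),(220,180),(245,200),(240,214),(250,190)]:
    P=W[v,u];d=P[:2]-[.507,.034];print(u,v,P.round(3),"rel x,y",(d@[.987,.159]).round(3),(d@[-.159,.987]).round(3))
```

```text
260 201 [ 0.521 -0.022  0.15 ] rel x,y 0.005 -0.057
258 202 [ 0.515 -0.021  0.15 ] rel x,y -0.0 -0.056
262 199 [ 0.528 -0.02   0.15 ] rel x,y 0.012 -0.057
233 207 [0.509 0.083 0.051] rel x,y 0.01 0.048
231 202 [0.491 0.057 0.105] rel x,y -0.012 0.025
228 198 [0.49  0.067 0.112] rel x,y -0.011 0.035
222 185 [0.489 0.082 0.147] rel x,y -0.01 0.05
220 180 [0.52  0.144 0.098] rel x,y 0.031 0.107
245 200 [0.501 0.009 0.144] rel x,y -0.01 -0.024
240 214 [0.496 0.032 0.077] rel x,y -0.011 -0.0
250 190 [ 0.51  -0.002  0.179] rel x,y -0.003 -0.036
```

Knuckles are at z≈0.145, well clear, and the tip is at about 0.06 by sight. I'll keep lowering.

>>> carry_out(rows="0 0 0.1 0;0 0 0.2 0;0 0 0.2 0")

```text
time: 9.52
eef_pos: [0.5066, 0.0344, 0.0236]
eef_rot: [-0.081, 0.997, -0.001, 0.001]
ft_force: [-0.0, 0.0, 0.0]
finger_gap: 0.0001
```

>>> carry_out(rows="0 0 0.1 0;0 0 0.2 0;0 0 0.2 0")

```text
time: 9.9
eef_pos: [0.5065, 0.0343, 0.0215]
eef_rot: [-0.081, 0.997, -0.001, 0.001]
ft_force: [0.3, -0.3, -0.4]
finger_gap: -0.0001
```

```bash
python3 tip.py 9
python3 - <<'E'
from h import *
c=dict(np.load("pics/side9.npz"));im=c["frame"][190:230,225:275,::-1];cv2.imwrite("pics/z9.png",cv2.resize(im,None,fx=14,fy=14,interpolation=cv2.INTER_NEAREST))
E
```

```text
[0.50652781 0.0343478  0.0215164 ] -6.377713967804685e-05 [ 0.33185332 -0.33968519 -0.35210349]
tcp px [244.77465062 225.37499377]
[(244, 218, [0.502, 0.026, 0.063]), (243, 218, [0.5, 0.027, 0.063]), (246, 217, [0.506, 0.022, 0.066]), (245, 217, [0.502, 0.021, 0.07]), (244, 217, [0.501, 0.024, 0.068]), (243, 217, [0.5, 0.027, 0.067]), (240, 217, [0.496, 0.035, 0.063]), (246, 216, [0.506, 0.022, 0.071]), (245, 216, [0.503, 0.021, 0.074]), (244, 216, [0.501, 0.024, 0.073]), (243, 216, [0.5, 0.027, 0.071]), (240, 216, [0.496, 0.033, 0.069])]
```

View pics/z9.png

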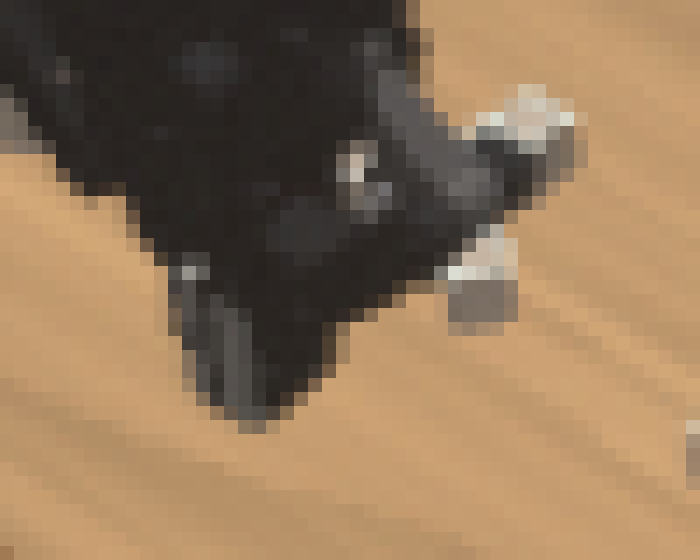

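>>> carry_out(rows="0 0 0 0;0 0 0 0;0 0 0.2 0;0 0 0.2 0", hand=-0.48)

```text
time: 10.45
eef_pos: [0.5067, 0.0344, 0.0196]
eef_rot: [-0.081, 0.997, -0.001, 0.001]
ft_force: [-0.6, -0.1, 2.7]
finger_gap: 0.0222
```

```bash
python3 tip.py 10
python3 - <<'E'
from h import *
c=dict(np.load("pics/side10.npz"));im=c["frame"][180:230,220:280,::-1];cv2.imwrite("pics/z10.png",cv2.resize(im,None,fx=12,fy=12,interpolation=cv2.INTER_NEAREST))
E
```

```text
[0.50670958 0.03437157 0.01961689] 0.022204619806162278 [-0.62783082 -0.0738799   2.67312042]
tcp px [244.88793226 225.79055803]
[(247, 221, [0.502, 0.014, 0.061]), (249, 220, [0.504, 0.008, 0.069]), (248, 220, [0.504, 0.012, 0.065]), (247, 220, [0.502, 0.014, 0.065]), (249, 219, [0.507, 0.011, 0.067]), (248, 219, [0.503, 0.011, 0.071]), (247, 219, [0.503, 0.015, 0.067]), (251, 218, [0.514, 0.012, 0.065]), (250, 218, [0.511, 0.013, 0.066]), (249, 218, [0.507, 0.011, 0.072]), (248, 218, [0.502, 0.008, 0.078]), (247, 218, [0.502, 0.012, 0.075])]
```

View pics/z10.png

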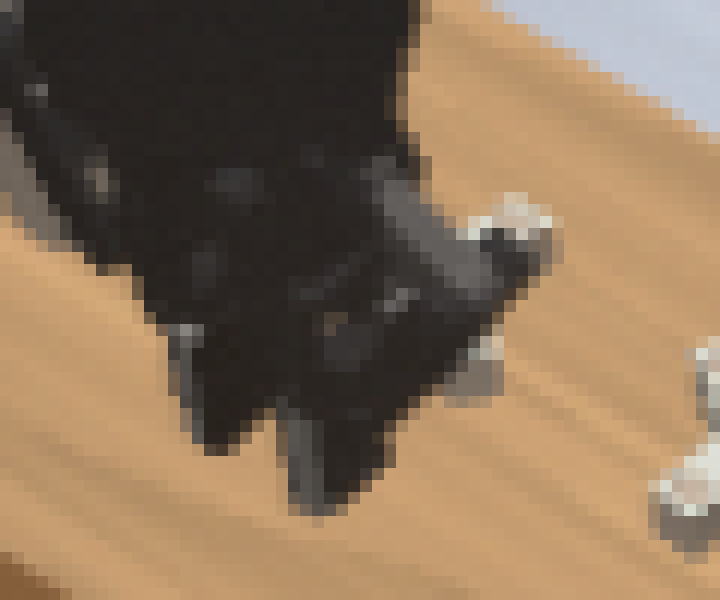

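>>> carry_out(rows="0 0 0.1 0;0 0 0.1 0")

```text
time: 10.75
eef_pos: [0.5067, 0.0344, 0.0195]
eef_rot: [-0.081, 0.997, -0.001, 0.001]
ft_force: [-4.8, 0.0, 27.6]
finger_gap: 0.0222
```

The tips touch the board at a reported TCP z of 0.0195, so they really sit about 30 mm above the reported TCP. I'll raise 4 mm and push.

>>> carry_out(rows="0 0 -0.4 0;-1 0 -0.4 0;-2.3 0 -0.4 0;-3.6 0 -0.4 0;-4.9 0 -0.4 0;-6.2 0 -0.4 0;-7.5 0 -0.4 0;-7.5 0 -0.4 0")

```text
time: 11.75
eef_pos: [0.5819, 0.0466, 0.0236]
eef_rot: [-0.081, 0.997, -0.001, 0.002]
ft_force: [0.3, 0.4, 0.1]
finger_gap: 0.0221
```

```bash
python3 look.py 11
```

```text
11.75 <class 'numpy.ndarray'> [0.5819 0.0466 0.0236] [0.3 0.4 0.1]
```

View pics/look11.png

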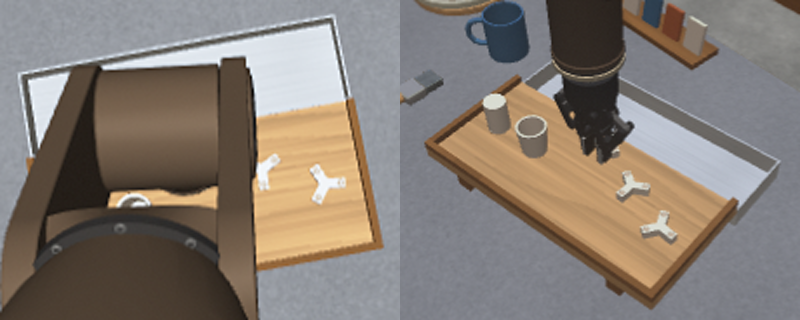

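The stilt is now being pushed ahead of the fingers (it peeks out at (613,152)). I'll continue over the edge.

>>> carry_out(rows="-1.3 0 0 0;-2.6 0 0 0;-3.9 0 0 0;-5.2 0 0 0;-6.5 0 0 0;-6.8 0 0 0;-6.8 0 0 0")

```text
time: 12.72
eef_pos: [0.6473, 0.0574, 0.0234]
eef_rot: [-0.081, 0.997, -0.001, 0.001]
ft_force: [-0.1, -0.2, -0.9]
finger_gap: 0.022
```

```bash
python3 look.py 12
```

```text
12.72 <class 'numpy.ndarray'> [0.6473 0.0574 0.0234] [-0.1 -0.2 -0.9]
```

View pics/look12.png

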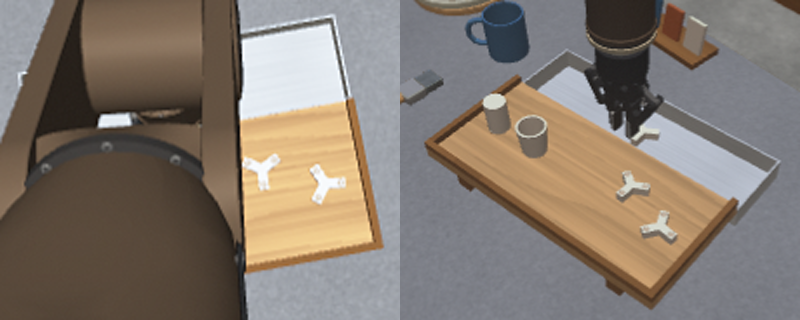

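The first stilt lies in the tray, at (645,135). I'll lift and go behind the middle stilt.

>>> carry_out(rows="0 0 -3.5 0;0 0 -7 0;4 -2.4 -7 0;8 -5 -7 0;12 -7.5 -7 0;13.7 -8 -7 0;13.7 -8 -7 0")

```text
time: 13.7
eef_pos: [0.5238, -0.0438, 0.0937]
eef_rot: [-0.08, 0.997, -0.0, 0.001]
ft_force: [0.7, 0.3, -0.1]
finger_gap: 0.0222
```

```bash
python3 look.py 13
```

```text
13.7 <class 'numpy.ndarray'> [ 0.5238 -0.0438  0.0937] [ 0.7  0.3 -0.1]
```

View pics/look13.png

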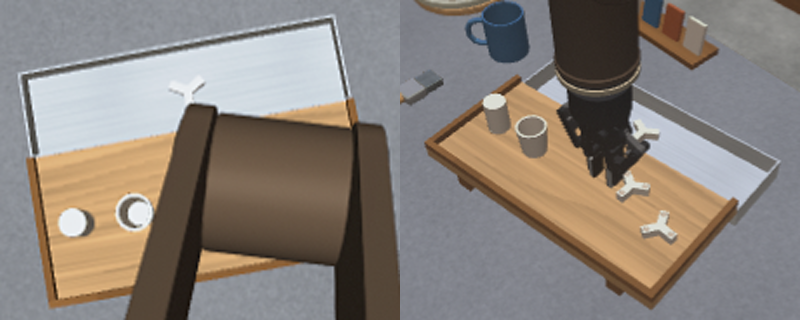

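The first stilt is in the tray at (187,88) top view, and the cup and post have not moved. I'll descend behind the middle stilt.

>>> carry_out(rows="0 0 3 0;0 0 5.5 0;0 0 6.6 0;0 0 7 0;0 0 7 0")

```text
time: 14.42
eef_pos: [0.5263, -0.0432, 0.024]
eef_rot: [-0.081, 0.997, -0.001, 0.001]
ft_force: [-0.8, -0.8, 0.1]
finger_gap: 0.0225
```

>>> carry_out(rows="-1.3 0 0 0;-2.6 0 0 0;-3.9 0 0 0;-5.2 0 0 0;-6.5 0 0 0;-6.8 0 0 0;-6.8 0 0 0")

```text
time: 15.3
eef_pos: [0.5932, -0.0321, 0.024]
eef_rot: [-0.081, 0.997, -0.001, 0.001]
ft_force: [-0.5, 0.3, -0.8]
finger_gap: 0.0223
```

```bash
python3 look.py 14
```

```text
15.3 <class 'numpy.ndarray'> [ 0.5932 -0.0321  0.024 ] [-0.5  0.3 -0.8]
```

View pics/look14.png

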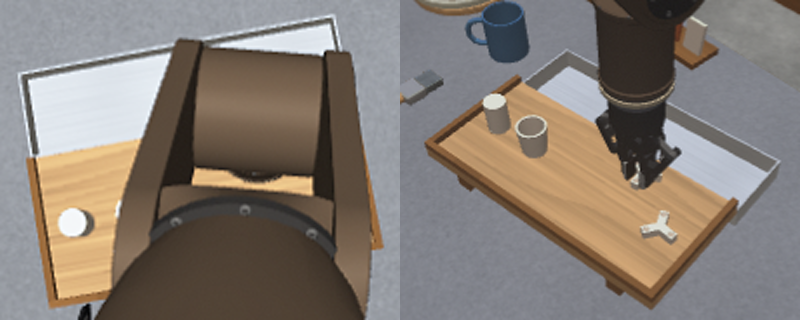

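The middle stilt is travelling with the fingers (white shows between them at (637,178)). I'll continue over the edge.

>>> carry_out(rows="-1.3 0 0 0;-2.6 0 0 0;-3.9 0 0 0;-5.2 0 0 0;-6.5 0 0 0;-7 0 0 0;-7 0 0 0")

```text
time: 16.27
eef_pos: [0.6621, -0.0208, 0.0241]
eef_rot: [-0.081, 0.997, -0.001, 0.001]
ft_force: [-0.8, 0.5, -0.1]
finger_gap: 0.0223
```

```bash
python3 look.py 15
```

```text
16.27 <class 'numpy.ndarray'> [ 0.6621 -0.0208  0.0241] [-0.8  0.5 -0.1]
```

View pics/look15.png

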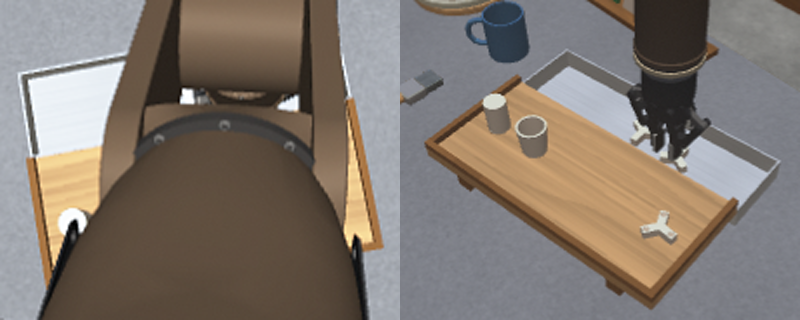

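>>> carry_out(rows="0 0 -3.5 0;0 0 -7 0;4 -1.8 -7 0;8 -3.6 -7 0;12 -5.5 -7 0;16 -7.3 -7 0;17.4 -7.8 -7 0;17.4 -7.8 -7 0")

```text
time: 17.38
eef_pos: [0.5018, -0.1262, 0.0942]
eef_rot: [-0.08, 0.997, -0.001, 0.001]
ft_force: [1.1, 0.7, 0.1]
finger_gap: 0.0224
```

```bash
python3 look.py 16
```

```text
17.38 <class 'numpy.ndarray'> [ 0.5018 -0.1262  0.0942] [1.1 0.7 0.1]
```

View pics/look16.png

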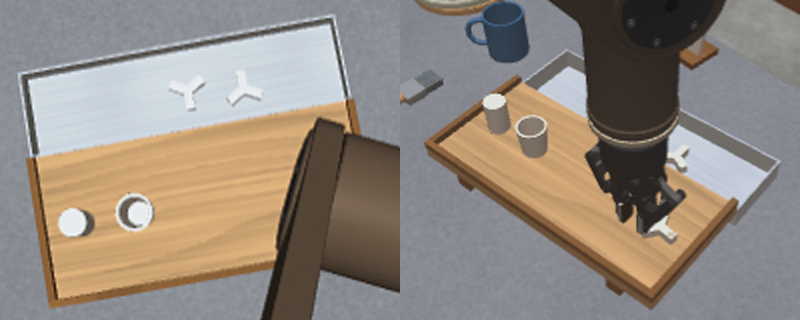

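Two stilts are in the tray at (187,91) and (243,86), and the cup and post are in place. I'll descend behind the third.

>>> carry_out(rows="0 0 3 0;0 0 5.5 0;0 0 6.6 0;0 0 7 0;0 0 7 0")

```text
time: 18.1
eef_pos: [0.5039, -0.1258, 0.0244]
eef_rot: [-0.081, 0.997, -0.001, 0.001]
ft_force: [-0.1, -0.5, -0.0]
finger_gap: 0.0224
```

>>> carry_out(rows="-1.3 0 0 0;-2.6 0 0 0;-3.9 0 0 0;-5.2 0 0 0;-6.5 0 0 0;-7.8 0 0 0;-9 0 0 0;-9 0 0 0")

```text
time: 19.1
eef_pos: [0.5937, -0.1111, 0.0246]
eef_rot: [-0.081, 0.997, -0.001, 0.002]
ft_force: [0.8, 1.1, 0.3]
finger_gap: 0.0223
```

```bash
python3 look.py 17
```

```text
19.1 <class 'numpy.ndarray'> [ 0.5937 -0.1111  0.0246] [0.8 1.1 0.3]
```

View pics/look17.png

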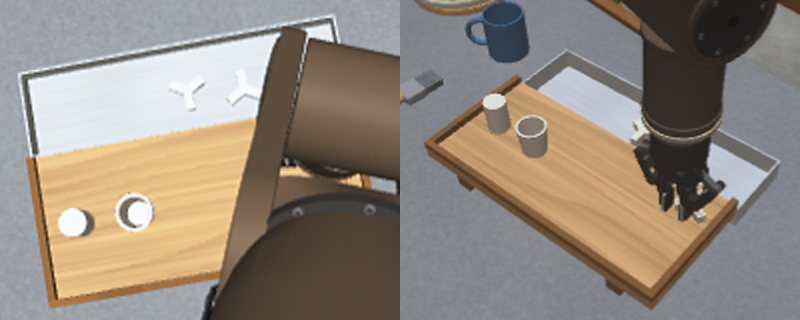

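The third stilt shows in front of the fingers at (700,212), still inside the side kerb. I'll continue over the edge.

>>> carry_out(rows="-1.3 0 0 0;-2.6 0 0 0;-3.9 0 0 0;-5.2 0 0 0;-6.5 0 0 0;-7.8 0 0 0;-8.3 0 0 0;-8.3 0 0 0")

```text
time: 20.2
eef_pos: [0.6744, -0.0976, 0.0246]
eef_rot: [-0.081, 0.997, -0.001, 0.001]
ft_force: [-0.3, -0.1, 0.0]
finger_gap: 0.0219
```

>>> carry_out(rows="0 0 -4 0;0 0 -8 0;5 0 -12 0;10 0 -14 0;15 0 -14 0;20 0 -14 0;20 0 -14 0;20 0 -14 0")

```text
time: 21.2
eef_pos: [0.4771, -0.1301, 0.1645]
eef_rot: [-0.081, 0.997, -0.001, 0.002]
ft_force: [0.0, -0.6, 0.5]
finger_gap: 0.0222
```

```bash
python3 look.py 18
```

```text
21.2 <class 'numpy.ndarray'> [ 0.4771 -0.1301  0.1645] [ 0.  -0.6  0.5]
```

View pics/look18.png

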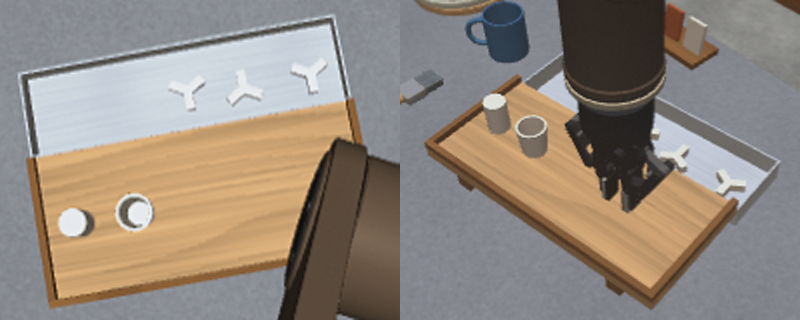

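All three stilts are in the tray, at (187,91), (243,86) and (310,75), and the cup and post are standing. One numeric check, then I'll hand in.

Run:
```python
from h import *
from rig import robot
for t in("0","18"):
    c=dict(np.load(f"pics/top{t}.npz"));W=world(c);m=white(c)
    m=m&(W[...,0]>.45)&(W[...,0]<.75)&(abs(W[...,1])<.3)
    hsv=cv2.cvtColor(c["frame"],cv2.COLOR_RGB2HSV)
    k,l,st,ce=cv2.connectedComponentsWithStats((m&(W[...,2]>.05)&(W[...,0]<.6)).astype(np.uint8))
    print(t,[(ce[j].round(1).tolist(),int(st[j,4])) for j in range(1,k) if st[j,4]>30])
c=dict(np.load("pics/top18.npz"));W=world(c)
for u,v in((253,180),(281,178),(315,172)): print(np.round(W[v-2:v+3,u-2:u+3,2].max(),3),W[v,u].round(3))
robot.hand_in();print(robot.observe()["time"])
```

```text
0 [([290.4, 219.1], 146), ([260.3, 227.0], 149), ([322.0, 226.4], 150), ([227.5, 240.7], 204), ([195.8, 245.8], 159)]
18 [([227.6, 240.9], 217), ([195.7, 245.7], 163)]
0.026 [0.69  0.063 0.022]
0.025 [ 0.694 -0.013  0.022]
0.026 [ 0.708 -0.106  0.026]
the job is handed in; nothing more can be done
the job is handed in; nothing more can be done
```

I swept all three stilts straight along the board with slightly opened fingertips, and they dropped over the open edge into the tray. I handed the job in at about 21 s, with the arm lifted clear.

- **Stilts:** in the last picture all three lie in the tray, with surfaces about 22–26 mm above the table. That is below the 38 mm rim. None are left on the board.
- **Cup and post:** their image centres moved by no more than 0.2 px from start to end, so both stand where they were. I did not measure the things on the table around the board, but no move went near them.
- **What disagreed:** the fingertips sat about 30 mm higher than the reported tool point. My first push therefore passed over the first stilt without touching it. I found the true height by lightly touching the board (27.6 N measured at the wrist, against the 120 N limit), and the three sweeps after that worked.

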